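Hold a pressure cap at the vent position

ROBOT

A 6-joint arm with a two-finger parallel gripper is mounted at the origin on the work surface; the furniture and walls round the work are solid. World frame = base frame: x ahead of the robot, y to its left, z up, the work surface at z = 0. Lengths are in mm, angles in degrees, forces in N, time in s.
With the tool pointing down it reaches from about 300 to 850 mm from the base axis. Payload 4.2 kg.
Tool frame: the origin (TCP) lies midway between the tips of the shut fingers; the grasp point (between the pads) lies 19 mm behind it; x points along the fingers, y is the direction in which the jaws open and shut, and the axes are right-handed (so a half turn about x gives the same grasp; the last joint's range is limited). The gripper opens to 91 mm and grips with 3 to 60 N. Pads are 32 mm wide; open, the fingers measure 118 mm over their backs; the gripper's body (76 mm by 178 mm) begins 60 mm behind the grasp point.
Start: joints at [-65.776, 18.312, 89.639, -0, 72.044, -1.146], TCP at [246.376, -519.559, 213.976] pointing down, gripper open.
Joint ranges: [-177.97, 177.97], [-48.28, 115.42], [12.27, 149.76], [-77.06, 257.06], [2.81, 150.46], [-146.56, 146.56]. Speed limits (degrees/s): [147.25, 147.25, 180, 180, 180, 180].

INTERFACE

Orientations are given as [roll, pitch, yaw] about the fixed x, y, z axes, in that order (R = Rz(yaw) Ry(pitch) Rx(roll)).
In Python, from workcell import * gives the robot as it stands.
- The arm moves only by the shell command python3 -m handwheel 'ROWS' [FORCE]. ROWS is a JSON object of lists of equal length, an entry for each row: "gripper": the closure, from 0 (fully open) to 1 (shut); "offset": the shift along the tool's x, y, z in mm, a list of three; "rot": the turn, a rotation vector about the tool's x, y, z in degrees, a list of three. A call has 1 to 5 rows; each row is the pose to reach, as a shift and turn from the pose commanded when the call began, along the tool's axes at that moment; what a row does not reach only later rows make up. A row lasts 1/12 s, in which the tool goes at most 41.7 mm and 7.16 degrees, less where a joint would pass 70% of its speed; a pose out of reach is approached as far as the arm can. A call with a gripper value outside its range is refused whole. The fingers move at their own pace and stop on an object; FORCE is the grip in N (left out, the last holds). Time passes only in rows, so rows that repeat a pose let the fingers close. It gives the time, the measured TCP pose, the force and the opening at its end, in the units of the state.
- state(): the state, without advancing time (a new reading comes with each control period).
- grab_frame(name): name is "scene" or "top"; returns the picture (400x640x3 uint8, red, green, blue); there is no depth.
- camera_params(name): a dict with "fx", "fy", "cx", "cy" (pixels), "position" and "attitude" of the camera in the world. Camera axes: x right, y up, looking along -z (the intrinsics and any distortion apply to the point x, -y, -z); pixel columns grow to the right and rows downward; lengths in mm; the calibration is good to about 2 mm. A picture is of the moment at which its call begins. camera_params takes no time and is no camera call.
- job_done(): hands the job in, once; it reports no verdict.
The state is a dict: "time_s": time; "qpos": joint angles; "qvel": joint speeds; "effort": joint torques, N m; "ee_pos": TCP position; "ee_rot": TCP orientation; "force": force on the tool from outside, world axes, zero at the start; "torque": the same for the moment, N m; "gripper_width": finger opening in mm.
Only numpy, scipy, OpenCV 4.12 (cv2) and the standard library are available. Lean on these libraries where they do the work, as an engineer would, in place of code of your own. Each camera call takes 0.05 s, during which the arm holds its last target.

TASK

Swing both flaps of the small carton wide open, take the pressure cap out by its grip bar and set it fully down into the test neck, bar in line with the white marks. Then turn it clockwise, seen from above, halfway to the lock, until its bar points at the yellow marks; do not let it click into the lock at the red marks. The cap springs back if let go, so finish while still gripping it there, and leave the loose things round about alone.

Things in the scene. Friction and masses are not known exactly. Their poses are not given: they have to be found in the camera images.
- cap: Loose black bayonet pressure cap, 0.12 kg, upright in the carton. Origin: centre of its underside, z up. Disc 68 mm across, 14 to 21 mm up, with a grip bar on top along own x. Below it a plug 40 mm across with two like lugs along own x: 16 mm wide, reaching 28.5 mm from the axis, 0 to 6 mm up. Same after a half turn.
- cap_bar (a point): Centre of the cap's black grip bar, 35 mm above the cap's origin. The bar is 60 mm long (cap's x), 18 mm thick (cap's y), from 21 to 45 mm above the origin, with a yellow spot at each end of its top. Fingertips must stay above the disc (21 mm).
- neck: Fixed blue test neck with a dark steel lip, 84 mm across, on a round foot 120 mm across, a small gauge low at own +y. Origin: centre of its underside, z up. Rim and wall marks, each on two sides: white at the entry slots (own +-x), yellow 45 degrees clockwise from there (halfway), red 90 degrees (lock). The lugs reach the lock's sprung noses at about 62 degrees and click in at 90.
- neck_mouth (a point): Centre of the neck's mouth, on top of the steel lip, 72 mm above the neck's origin. Bore 45 mm across, two entry slots along the neck's +-x, 21 mm wide, out to 33 mm from the axis. The cap enters with its x along the neck's x until its disc lies on the lip (cap origin 58 mm above the neck's), then turns clockwise only, lugs under the lip.
- neck_yellow (a point): One of the two yellow marks, on the rim, 39 mm from the neck's axis.
- return_ring (a joint): Sprung ring in the neck that the cap's lugs push; rad, clockwise positive, 0 at rest. It is met when the cap has turned about 0.10 rad from the white marks, so the cap's turn is this value plus about 0.10 (0.69 with the bar at the yellow marks). It pushes back with 0.06 N m at first, 0.10 N m halfway.
- carton: Fixed open cardboard carton, 138 mm along own x and y, 56 mm high, walls and floor 4 mm. Origin: centre of its underside, z up. Two flaps, each 44 mm long and 3 mm thick and as wide as the carton, are hinged along the top edges at own x = -67 mm (front flap) and x = +67 mm (far flap), 58 mm above the origin.
- flap_front (a joint): Front carton flap (the carton's -x side); rad, 0 level and shut, 1.57 upright, up to 2.6 folded outward. It starts ajar, and stays where it is put (stiff hinge, under 1 N at its edge).
- flap_far (a joint): Far carton flap (the carton's +x side); rad, values as for the front flap.
- screwdriver: Loose screwdriver with a blue handle, 178 mm long, lying between carton and neck. Leave alone.
- tape: Loose black tape roll, 62 mm across, 19 mm high. Leave alone.
- spray_can: Loose pale blue spray can, 59 mm across, 200 mm tall, standing. Leave alone.

How it is judged (in metres and radians):
On the way, in this order (a step that is already met when the one before it is completed fails the run):
1. both carton flaps are swung open, past upright, with the cap still inside (value of joint each of flap_front, flap_far above 1.7 rad and z of cap in the frame of carton below 0.03 m), for 0.2 s.
2. the cap is lifted out of the carton in the gripper (z of cap in the frame of carton above 0.06 m and contact force between the fingers and cap above 2 N), for 0.2 s.
3. the cap is set down fully into the neck with its bar at the white marks (z of cap in the frame of neck below 0.061 m and horizontal distance between cap and neck below 0.005 m and angle between the x axis of cap and the x axis of neck, either way round below 0.35 rad), for 0.1 s.
At the end, for the whole second after the job is handed in: The cap is fully down in the neck (3.5 mm of seated height, 5 mm of the axis, tilt under 0.1 rad), turned clockwise 45 degrees from the white marks, within 10, against the spring, and gripped with over 12 N; both flaps remain open past upright (over 1.6 rad) (angle between the x axis of cap and the x axis of neck, either way round between 0.61 and 0.96 rad and value of joint return_ring above 0.4 rad and z of cap in the frame of neck between 0.055 and 0.0615 m and horizontal distance between cap and neck below 0.005 m and angle between cap's own z axis and vertical below 0.1 rad and contact force between the fingers and cap above 12 N and value of joint each of flap_front, flap_far above 1.6 rad); the arm keeps its last pose, push and grip.
It fails at once if the cap is turned on into the lock (value of joint return_ring above 1.1 rad).
It fails at once if the loose things round about are disturbed (distance of any of screwdriver, tape, spray_can from where it was at the start of the episode above 0.03 m).
It also fails if it takes over 59 s, if anything falls off the work surface, if the arm or the gripper's body presses on something with over 40 N, if the wrist force passes 120 N, or if a joint passes its speed limit or range.

## Working session

There is one attempt and no reset: what is moved stays moved. The work goes in short steps, Python scripts to look and compute and a shell command to move; the robot and the scene stay as the last step left them, time stands still between calls to the robot, and variables do not carry over. Pictures are saved under pics/ and viewed, and the job is handed in when it is done.

```bash
ls; mkdir -p pics; python3 - <<'E'
from workcell import *
import cv2
for n in("scene","top"):
    im=grab_frame(n); cv2.imwrite(f"pics/{n}0.png",im[:,:,::-1]); print(n,camera_params(n))
print(state())
E
```

```text
pics
scene {'fx': 388.26209697999485, 'fy': 388.26209697999485, 'cx': 329.2056649849127, 'cy': 196.2202346486252, 'position': array([-99.09741453, 627.49195924, 608.93988114]), 'attitude': array([  58.48492506,   -0.34558447, -135.88400347])}
top {'fx': 362.46639871214865, 'fy': 362.46639871214865, 'cx': 314.08661843701765, 'cy': 202.44503809843428, 'position': array([307.26194381,  42.87433484, 958.30386205]), 'attitude': array([ 11.6374015 ,  -0.16266003, -97.11596775])}
{'time_s': 0.1, 'qpos': array([-6.57789598e+01,  1.83456217e+01,  8.96980980e+01,  3.00425006e-04,
        7.20446817e+01, -1.14631602e+00]), 'qvel': array([ 0.06995241, -0.03091087, -0.10246507,  0.0300145 , -0.12549935,
       -0.00054068]), 'effort': array([ 1.05483141e-03, -4.13332486e+01, -2.32509112e+01,  7.29869097e-02,
        4.22093191e-02, -4.46888896e-05]), 'ee_pos': array([ 246.15643707, -519.15018738,  213.23691581]), 'ee_rot': array([-91.33145462,  89.91159819, 114.03580871]), 'force': array([-0.41132264, -0.46872145, -0.26160388]), 'torque': array([-0.02101854, -0.06335819, -0.01435463]), 'gripper_width': 91.23706009433589}
```

View pics/scene0.png

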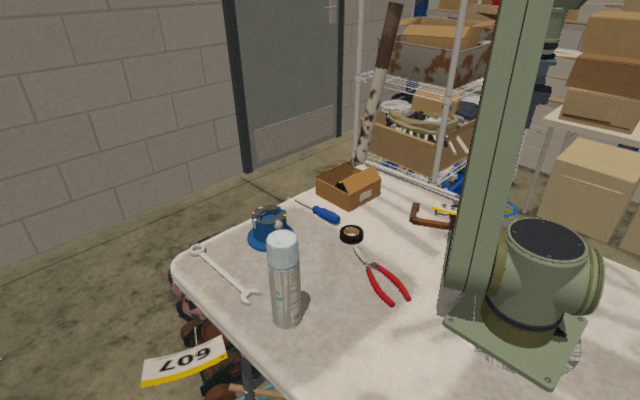

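View pics/top0.png

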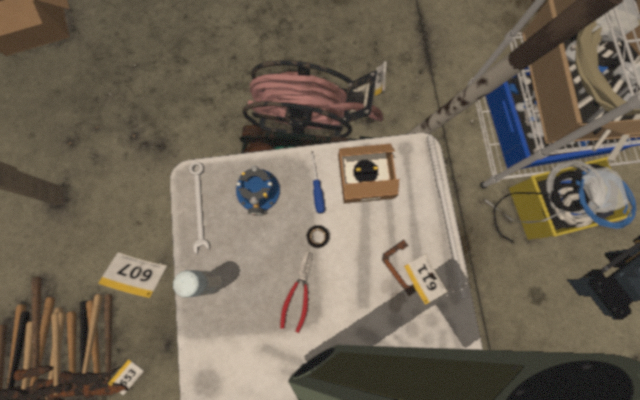

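The top view shows the carton around (368,173), the neck at (257,190), the screwdriver near (318,190), the tape at (318,236) and the can at (187,284). I'll zoom in next.

```bash
python3 - <<'E'
import cv2
t=cv2.imread("pics/top0.png"); s=cv2.imread("pics/scene0.png")
cv2.imwrite("pics/t_a.png",cv2.resize(t[140:210,330:410],None,fx=8,fy=8,interpolation=cv2.INTER_CUBIC))
cv2.imwrite("pics/t_b.png",cv2.resize(t[155:225,225:290],None,fx=8,fy=8,interpolation=cv2.INTER_CUBIC))
cv2.imwrite("pics/s_a.png",cv2.resize(s[155:215,305:390],None,fx=8,fy=8,interpolation=cv2.INTER_CUBIC))
cv2.imwrite("pics/s_b.png",cv2.resize(s[195:255,235:305],None,fx=8,fy=8,interpolation=cv2.INTER_CUBIC))
E
```

```text
(no output)
```

View pics/t_a.png

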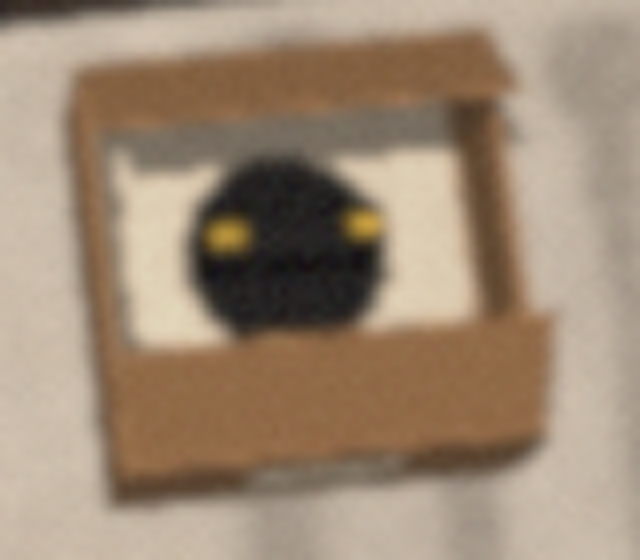

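View pics/t_b.png

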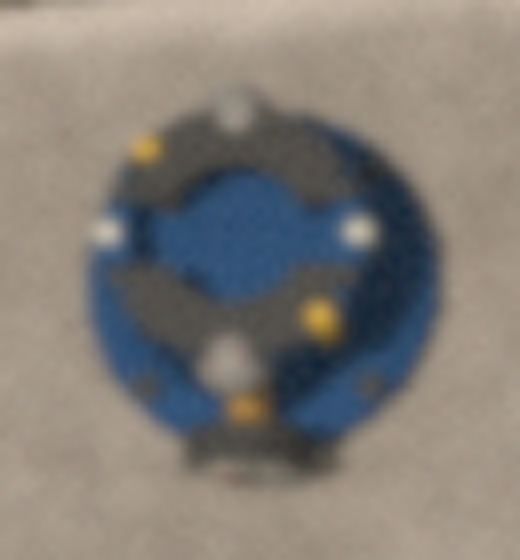

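View pics/s_a.png

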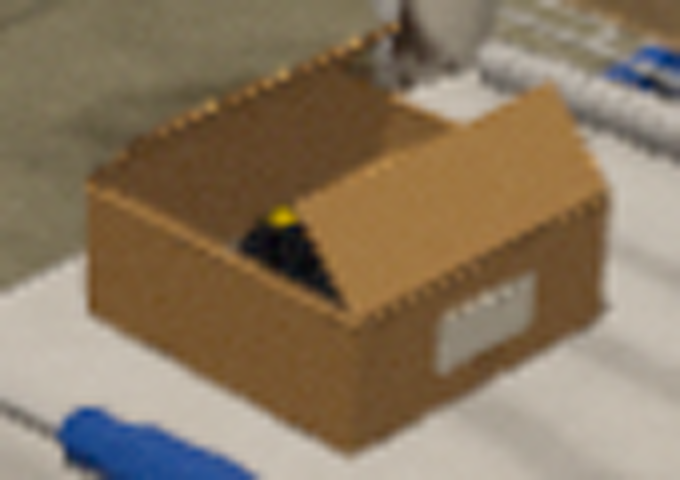

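View pics/s_b.png

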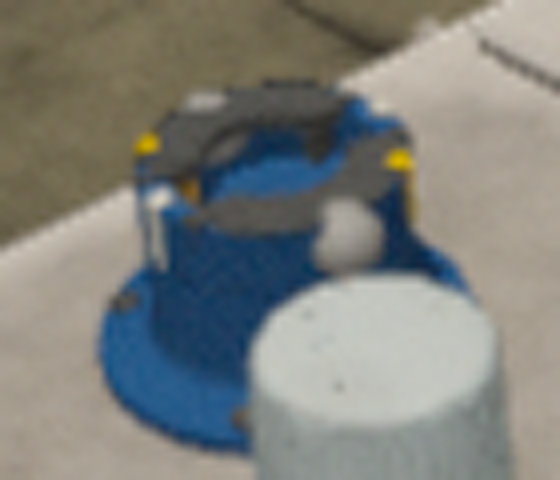

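```bash
cat > h.py <<'E'
import numpy as np
from scipy.spatial.transform import Rotation as R
from workcell import *
def cam(n):
    p=camera_params(n); return p,R.from_euler('xyz',p['attitude'],degrees=True).as_matrix()
def ray(n,u,v):
    p,M=cam(n); d=np.array([(u-p['cx'])/p['fx'],-(v-p['cy'])/p['fy'],-1]); return np.array(p['position']),M@d
def onz(n,u,v,z):
    o,d=ray(n,u,v); return o+d*(z-o[2])/d[2]
def proj(n,X):
    p,M=cam(n); c=(np.atleast_2d(X)-p['position'])@M; return np.c_[p['cx']+p['fx']*c[:,0]/-c[:,2],p['cy']+p['fy']*c[:,1]/c[:,2]]
def tri(u1,u2):
    o1,d1=ray('top',*u1);o2,d2=ray('scene',*u2)
    d1/=np.linalg.norm(d1);d2/=np.linalg.norm(d2)
    s=np.linalg.lstsq(np.c_[d1,-d2],o2-o1,rcond=None)[0]
    a=o1+s[0]*d1;b=o2+s[1]*d2
    return (a+b)/2,np.linalg.norm(a-b)
def cr(ox,oy,f,x,y): return ox+(x+.5)/f-.5, oy+(y+.5)/f-.5
E
python3 - <<'E'
from h import *
np.set_printoptions(precision=1,suppress=True)
T=lambda x,y:cr(225,155,8,x,y); S=lambda x,y:cr(235,195,8,x,y)
P={}
for k,t in dict(w1=(108,232),w2=(358,232),y1=(147,148),y2=(320,318),sp1=(235,105),sp2=(230,365)).items():
    P[k]=onz('top',*T(*t),72); print(k,P[k])
print('mid',(P['w1']+P['w2'])/2,(P['y1']+P['y2'])/2, np.linalg.norm(P['w1']-P['w2']),np.linalg.norm(P['y1']-P['y2']))
d=P['w1']-P['w2'];print('white dir',np.degrees(np.arctan2(d[1],d[0])));d=P['y1']-P['y2'];print('y dir',np.degrees(np.arctan2(d[1],d[0])))
print('y1?',tri(T(147,148),S(147,145)),tri(T(320,318),S(400,160)),tri(T(147,148),S(400,160)))
print('w',tri(T(108,232),S(160,198)),tri(T(358,232),S(378,108)))
print('sph',tri(T(230,365),S(348,235)))
A=lambda x,y:cr(330,140,8,x,y); B=lambda x,y:cr(305,155,8,x,y)
c=[onz('top',*A(*p),45+4) for p in((228,237),(363,224))]
print('cap',c,(c[0]+c[1])/2,np.degrees(np.arctan2(*(c[1]-c[0])[[1,0]])),np.linalg.norm(c[1]-c[0]))
print('disc',onz('top',*A(288,245),25))
print('carton hinge front', onz('top',*A(112,492),56),onz('top',*A(535,450),56), 'far',onz('top',*A(78,72),58),onz('top',*A(487,35),58))
print('front tip',onz('top',*A(110,352),58),onz('top',*A(552,318),58))
print(tri(A(112,475),B(355,318)),'near-left top corner', tri(A(85,85),B(92,187)))
# cols
E
```

```text
w1 [560. 202.  72.]
w2 [550.3 123.8  72. ]
y1 [585.9 187.5  72. ]
y2 [524.  138.4  72. ]
sp1 [596.6 158.5  72. ]
sp2 [512.5 167.7  72. ]
mid [555.1 162.9  72. ] [555.  162.9  72. ] 78.78612540445218 78.94939757353774
white dir 82.92646108961048
y dir 38.450145801248915
y1? (array([584.9, 187. ,  74.5]), np.float64(0.37677850261441176)) (array([523.2, 138. ,  74.7]), np.float64(0.46824913174019595)) (array([549.1, 161. ,  88.4]), np.float64(74.7968088330374))
w (array([559. , 201.4,  74.6]), np.float64(0.5335397782152369)) (array([549.8, 123.8,  74.7]), np.float64(0.5586333561869552))
sph (array([513.1, 167.9,  67.1]), np.float64(1.438930744601281))
cap [array([ 566.6, -107.8,   49. ]), array([ 565.6, -152.3,   49. ])] [ 566.1 -130.1   49. ] -91.36050397642977 44.466526058259575
disc [ 568.2 -131.4   25. ]
carton hinge front [485.7 -57.6  56. ] [ 482.6 -193.5   56. ] far [625.6 -66.   58. ] [ 621.8 -200.9   58. ]
front tip [530.7 -63.1  58. ] [ 524.4 -205.7   58. ]
(array([488.6, -58.4,  62.8]), np.float64(2.76938138547954)) near-left top corner (array([621.8, -66.9,  58.1]), np.float64(2.2615741954889526))
```

```bash
python3 - <<'E'
from h import *
np.set_printoptions(precision=1,suppress=True)
A=lambda x,y:cr(330,140,8,x,y); B=lambda x,y:cr(305,155,8,x,y)
print(tri(A(110,352),B(300,205)),tri(A(552,318),B(553,85)))
print('far',tri(A(515,92),B(395,25)),tri(A(487,35),B(395,25)),tri(A(105,130),B(130,150)),tri(A(78,72),B(92,187)))
ax=np.array([np.cos(np.radians(-1.3)),np.sin(np.radians(-1.3)),0]);ay=np.array([-ax[1],ax[0],0])
c=np.array([555,-130.,0])
for th in range(0,100,15):
    t=np.radians(th)
    row=[]
    for s in(-1,1):
        for w in (69,-69):
            X=c+ax*s*(67-44*np.cos(t))+ay*w+[0,0,58+44*np.sin(t)]
            row+=[(proj('top',X)[0]-[330,140])*8+3.5,(proj('scene',X)[0]-[305,155])*8+3.5]
    print(th,*[r.round() for r in row])
E
```

```text
(array([519.3, -60.7,  94.1]), np.float64(6.138636430646512)) (array([ 515.5, -197.1,   91.5]), np.float64(2.041656309786035))
far (array([ 591.2, -197.9,   89.5]), np.float64(0.505116188740155)) (array([ 604. , -198.4,   86.8]), np.float64(18.61639894056224)) (array([599.5, -67.1,  81.4]), np.float64(5.939012021448371)) (array([624.9, -66.7,  57.5]), np.float64(2.326694871385392))
0 [101. 345.] [258. 280.] [527. 303.] [516. 150.] [ 84. 208.] [167. 233.] [506. 167.] [424. 110.]
15 [104. 340.] [262. 253.] [535. 298.] [520. 125.] [ 86. 192.] [164. 204.] [513. 151.] [423.  82.]
30 [108. 345.] [272. 231.] [545. 302.] [531. 103.] [ 87. 169.] [155. 173.] [518. 127.] [415.  53.]
45 [113. 359.] [287. 215.] [555. 316.] [547.  88.] [ 87. 139.] [142. 144.] [521.  97.] [403.  26.]
60 [119. 382.] [307. 207.] [565. 338.] [568.  79.] [ 85. 104.] [124. 118.] [522.  62.] [386.   2.]
75 [124. 412.] [330. 206.] [573. 368.] [591.  77.] [82. 67.] [103.  97.] [520.  25.] [366. -17.]
90 [129. 447.] [355. 214.] [580. 403.] [616.  84.] [78. 31.] [82. 83.] [516. -11.] [344. -30.]
```

```bash
python3 - <<'E'
from h import *
np.set_printoptions(precision=2,suppress=True)
print('can',onz('top',187,284,200),'tape',onz('top',318,236,10),'sd',onz('top',320,210,12),onz('top',314,152,8))
s=state();M=R.from_euler('xyz',s['ee_rot'],degrees=True).as_matrix();print(M, s['ee_pos'],s['force'])
E
```

```text
can [325.42 299.63 200.  ] tape [410.35  16.95  10.  ] sd [478.07   3.03  12.  ] [642.01  -1.39   8.  ]
[[-0.    0.43 -0.9 ]
 [ 0.   -0.9  -0.43]
 [-1.   -0.   -0.  ]] [ 246.16 -519.15  213.24] [-0.41 -0.47 -0.26]
```

```bash
python3 - <<'E'
from h import *
np.set_printoptions(precision=0,suppress=True)
for nm,sl in (('right pole',[(460,5),(441,175)]),('left pole',[(367,5),(359,160)]),('stick',[(395,10),(360,160)])):
    o,d1=ray('scene',*sl[0]);_,d2=ray('scene',*sl[1]);n=np.cross(d1,d2)
    for px in ((485,185),(560,168),(630,152),(490,95),(520,45),(560,60),(610,10),(435,122),(600,20)):
        a,d=ray('top',*px); t=np.dot(o-a,n)/np.dot(d,n); print(nm,px,a+t*d)
E
```

```text
right pole (485, 185) [ 1579. -3346. -5587.]
right pole (560, 168) [ 471. -517.  206.]
right pole (630, 152) [ 405. -349.  549.]
right pole (490, 95) [ 137.  260. 1324.]
right pole (520, 45) [ 145.  233. 1221.]
right pole (560, 60) [  65.  408. 1396.]
right pole (610, 10) [  60.  405. 1308.]
right pole (435, 122) [ 178.  176. 1281.]
right pole (600, 20) [  61.  405. 1323.]
left pole (485, 185) [ 249.  198. 1259.]
left pole (560, 168) [ 269.  174. 1134.]
left pole (630, 152) [ 277.  164. 1085.]
left pole (490, 95) [-1613.  2490.  5080.]
left pole (520, 45) [ 1626. -1497. -1170.]
left pole (560, 60) [  -0.  505. 1513.]
left pole (610, 10) [ -48.  564. 1461.]
left pole (435, 122) [ 727. -389.  -88.]
left pole (600, 20) [ -39.  553. 1471.]
stick (485, 185) [348. -65. 751.]
stick (560, 168) [340. -70. 807.]
stick (630, 152) [336. -73. 838.]
stick (490, 95) [ 561. -280.  414.]
stick (520, 45) [ 956. -715.  -89.]
stick (560, 60) [ 501. -248.  609.]
stick (610, 10) [ 570. -342.  587.]
stick (435, 122) [ 693. -355.   -4.]
stick (600, 20) [ 555. -322.  592.]
```

```bash
cat >> h.py <<'E'
def goal(x,y,z,ya):
    s=state();M=R.from_euler('xyz',s['ee_rot'],degrees=True).as_matrix()
    yd=np.radians(ya);G=np.c_[[0,0,-1],[np.cos(yd),np.sin(yd),0],[0,0,0]];G[:,2]=np.cross(G[:,0],G[:,1])
    off=M.T@(np.array([x,y,z])-s['ee_pos']); rv=R.from_matrix(M.T@G).as_rotvec(degrees=True)
    ang=np.degrees(np.arctan2(M[1,1],M[0,1]))
    print('t',round(s['time_s'],2),'pos',s['ee_pos'].round(1),'yaw',round(ang,2),'F',s['force'].round(1),'T',s['torque'].round(2),'w',round(s['gripper_width'],1))
    print('offset',off.round(1),'rot',rv.round(2),'rows',max(np.linalg.norm(off)/41.7,np.linalg.norm(rv)/7.16).round(1))
E
python3 -c "
from h import *
goal(552,-131,213,-1.3)"
```

```text
t 0.1 pos [ 246.2 -519.2  213.2] yaw -64.63 F [-0.4 -0.5 -0.3] T [-0.02 -0.06 -0.01] w 91.2
offset [   0.6 -219.7 -442.6] rot [-6.333e+01 -5.000e-02  8.000e-02] rows 11.9
```

```bash
python3 -m handwheel '{"gripper":[1,1,1,1,1],"offset":[[0,-18,-37,],[0,-36,-74],[0,-54,-111],[0,-72,-148],[0,-90,-184]],"rot":[[-6,0,0],[-12,0,0],[-18,0,0],[-24,0,0],[-30,0,0]]}' 20; python3 -m handwheel '{"gripper":[1,1,1,1,1],"offset":[[0,-18,-37],[0,-36,-74],[0,-54,-111],[0,-72,-148],[0,-90,-184]],"rot":[[-6,0,0],[-12,0,0],[-18,0,0],[-24,0,0],[-30,0,0]]}' 20; python3 -c "
from h import *
goal(552,-131,213,-1.3)"
```

```text
time_s: 0.52
ee_pos: [374.7, -357.6, 213.6]
ee_rot: [-109.9, 90.0, 125.8]
force: [0.5, 0.6, 0.1]
gripper_width: 61.2
t 0.52 pos [ 374.7 -357.6  213.6] yaw -34.37 F [0.5 0.6 0.1] T [ 0.02 -0.05  0.02] w 61.2
offset [   0.7   18.4 -287.1] rot [-3.307e+01 -2.000e-02  3.000e-02] rows 6.9invalid input: not JSON, or not a number
```

```bash
python3 -m handwheel '{"gripper":[1,1,1,1,1],"offset":[[0,3,-40],[0,5,-80],[0,8,-120],[0,11,-160],[0,13,-200]],"rot":[[-6,0,0],[-12,0,0],[-18,0,0],[-24,0,0],[-30,0,0]]}' 20; python3 -c "
from h import *
goal(552,-131,90,-1.3)"
```

```text
time_s: 0.93
ee_pos: [499.2, -200.4, 213.7]
ee_rot: [-82.9, 90.0, -177.2]
force: [0.1, 0.3, 0.4]
gripper_width: 27.4
t 0.93 pos [ 499.2 -200.4  213.7] yaw -4.33 F [0.1 0.3 0.4] T [-0.02 -0.08 -0.03] w 27.4
offset [123.7  47.5 -73.2] rot [-3.03  0.    0.02] rows 3.6
```

```bash
python3 -m handwheel '{"gripper":[1,1,1,1,1],"offset":[[10,20,-36],[20,47,-73],[60,47,-73],[98,47,-73],[98,47,-73]],"rot":[[-1,0,0],[-3,0,0],[-3,0,0],[-3,0,0],[-3,0,0]]}' 20; python3 - <<'E'
from h import *
import cv2
goal(552,-131,76,-1.3)
t=grab_frame('top');s=grab_frame('scene')
a=cv2.resize(t[110:220,310:430],None,fx=3.3,fy=3.3);b=cv2.resize(s[120:230,280:400],None,fx=3.3,fy=3.3)
cv2.imwrite('pics/p1.png',np.hstack([a,b])[:,:,::-1])
E
```

```text
time_s: 1.35
ee_pos: [546.1, -130.8, 108.7]
ee_rot: [-102.2, 89.1, 166.2]
force: [-1.4, -0.2, 0.3]
gripper_width: -0.0
t 1.35 pos [ 546.1 -130.8  108.7] yaw -1.51 F [-1.4 -0.2  0.3] T [ 0.03 -0.   -0.02] w -0.0
offset [32.6  6.4  0.1] rot [-0.21 -0.19  0.89] rows 0.8
```

View pics/p1.png

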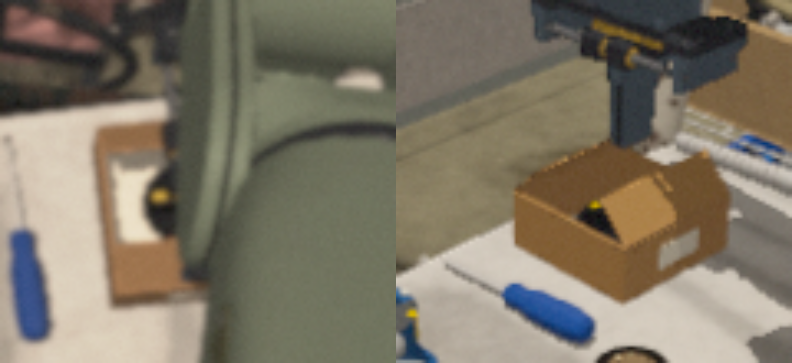

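```bash
python3 -m handwheel '{"gripper":[1,1,1,1,1],"offset":[[16,3,0],[32,6,0],[32,-10,0],[32,-25,0],[32,-38,0]],"rot":[[0,0,0],[0,0,0],[0,0,0],[0,0,0],[0,0,0]]}' 20; python3 -c "
from h import *
goal(487,-131,76,-1.3)"
```

```text
time_s: 1.87
ee_pos: [523.4, -134.0, 90.8]
ee_rot: [85.1, 88.5, -6.8]
force: [16.0, 5.9, 24.2]
gripper_width: 0.4
t 1.87 pos [ 523.4 -134.    90.8] yaw -1.84 F [16.   5.9 24.2] T [ 1.11 -3.05 -0.02] w 0.4
offset [ 13.9 -36.9  -1.9] rot [-0.54  0.14 -1.51] rows 0.9
```

```bash
python3 - <<'E'
from h import *
import cv2
goal(552,-131,76,-1.3)
t=grab_frame('top');s=grab_frame('scene')
a=cv2.resize(t[110:220,310:430],None,fx=3.3,fy=3.3);b=cv2.resize(s[120:230,280:400],None,fx=3.3,fy=3.3)
cv2.imwrite('pics/p2.png',np.hstack([a,b])[:,:,::-1])
goal(552,-131,76,-1.3)
E
```

```text
t 1.87 pos [ 523.4 -134.    90.8] yaw -1.84 F [16.   5.9 24.2] T [ 1.11 -3.05 -0.02] w 0.4
offset [15.6 28.1 -4. ] rot [-0.54  0.14 -1.51] rows 0.8
t 1.97 pos [ 521.9 -133.9   92.1] yaw -1.82 F [ 7.2  3.1 14.4] T [ 0.75 -1.35 -0.02] w 0.5
offset [16.8 29.6 -3.9] rot [-0.53  0.15 -1.39] rows 0.8
```

View pics/p2.png

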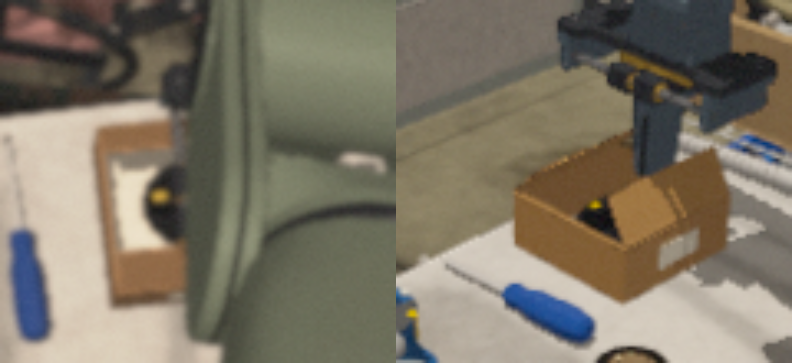

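```bash
python3 -m handwheel '{"gripper":[1,1,1,1,1],"offset":[[-35,0,0],[-35,20,0],[-35,40,0],[-35,40,0],[-35,40,0]],"rot":[[0,0,0],[0,0,0],[0,0,0],[0,0,0],[0,0,0]]}' 20; python3 - <<'E'
from h import *
import cv2
goal(553,-131,76,-1.3)
t=grab_frame('top');s=grab_frame('scene')
a=cv2.resize(t[110:220,310:430],None,fx=3.3,fy=3.3);b=cv2.resize(s[120:230,280:400],None,fx=3.3,fy=3.3)
cv2.imwrite('pics/p3.png',np.hstack([a,b])[:,:,::-1])
E
```

```text
time_s: 2.38
ee_pos: [554.6, -134.3, 121.6]
ee_rot: [74.8, 89.7, -16.8]
force: [-0.5, 0.2, -0.8]
gripper_width: 0.4
t 2.38 pos [ 554.6 -134.3  121.6] yaw -1.67 F [-0.5  0.2 -0.8] T [ 0.   -0.03 -0.04] w 0.4
offset [45.5 -1.9 -3.3] rot [-0.37  0.07 -0.24] rows 1.1
```

View pics/p3.png

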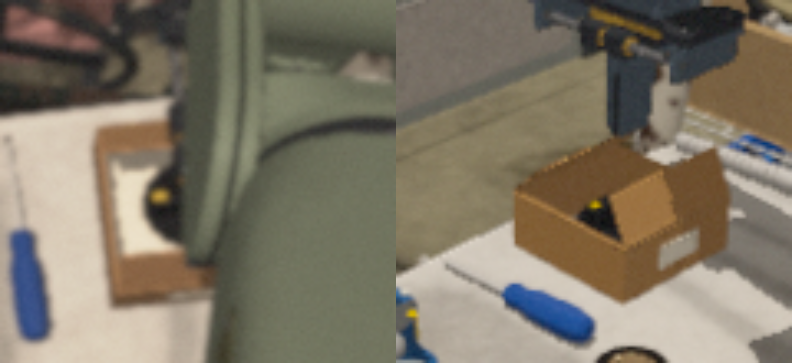

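```bash
python3 -m handwheel '{"gripper":[1,1,1,1,1],"offset":[[20,0,-3],[40,0,-3],[46,0,-3],[46,0,-3]],"rot":[[0,0,0],[0,0,0],[0,0,0],[0,0,0]]}' 20; python3 - <<'E'
from h import *
goal(487,-131,76,-1.3)
E
```

```text
t 2.48 pos [ 552.7 -133.8  120.1] yaw -1.67 F [ 0.5 -0.1 -0.9] T [-0.03 -0.04  0.04] w 0.5
offset [ 44.1 -65.8  -0.9] rot [-0.37  0.02 -0.05] rows 1.9invalid input at $.offset: expected 5 entries
```

```bash
python3 -m handwheel '{"gripper":[1,1,1,1],"offset":[[20,0,-3],[40,0,-3],[44,0,-3],[44,0,-3]],"rot":[[0,0,0],[0,0,0],[0,0,0],[0,0,0]]}' 20; python3 - <<'E'
from h import *
goal(487,-131,76,-1.3)
E
```

```text
time_s: 2.82
ee_pos: [551.4, -130.2, 74.0]
ee_rot: [-100.5, 89.8, 167.8]
force: [0.2, -0.5, -0.1]
gripper_width: 0.8
t 2.82 pos [ 551.4 -130.2   74. ] yaw -1.66 F [ 0.2 -0.5 -0.1] T [ 0.03 -0.1  -0.03] w 0.8
offset [ -1.8 -64.4   2.7] rot [-0.36 -0.04  0.21] rows 1.5
```

Down inside without contact. Now push the front flap outward.

```bash
python3 -m handwheel '{"gripper":[1,1,1,1,1],"offset":[[0,-15,0],[-1,-30,0],[-2,-45,0],[-2,-58,0],[-2,-65,0]],"rot":[[0,0,0],[0,0,0],[0,0,0],[0,0,0],[0,0,0]]}' 20; python3 - <<'E'
from h import *
goal(622,-131,76,-1.3)
E
```

```text
time_s: 3.23
ee_pos: [488.1, -128.8, 78.5]
ee_rot: [75.7, 89.8, -15.9]
force: [1.5, 0.8, 0.9]
gripper_width: 0.4
t 3.23 pos [ 488.1 -128.8   78.5] yaw -1.65 F [1.5 0.8 0.9] T [-0.02 -0.36  0.01] w 0.4
offset [  2.9 133.9  -1.6] rot [-0.35  0.04 -0.16] rows 3.2
```

```bash
python3 -m handwheel '{"gripper":[1,1,1,1,1],"offset":[[2,30,0],[2,60,0],[2,78,0],[2,92,0],[2,106,0]],"rot":[[0,0,0],[0,0,0],[0,0,0],[0,0,0],[0,0,0]]}' 20; python3 -m handwheel '{"gripper":[1,1,1],"offset":[[0,14,0],[0,28,0],[0,28,0]],"rot":[[0,0,0],[0,0,0],[0,0,0]]}' 20; python3 - <<'E'
from h import *
import cv2
goal(622,-131,76,-1.3)
t=grab_frame('top');s=grab_frame('scene')
a=cv2.resize(t[110:220,310:430],None,fx=3.3,fy=3.3);b=cv2.resize(s[120:230,280:400],None,fx=3.3,fy=3.3)
cv2.imwrite('pics/p4.png',np.hstack([a,b])[:,:,::-1])
E
```

```text
time_s: 3.65
ee_pos: [585.7, -131.2, 76.5]
ee_rot: [-91.2, 88.7, 177.3]
force: [-45.2, -1.6, 44.8]
gripper_width: 0.7
time_s: 3.9
ee_pos: [624.3, -132.7, 76.2]
ee_rot: [79.5, 89.8, -12.2]
force: [0.3, 0.2, 0.6]
gripper_width: 0.5
t 3.9 pos [ 624.3 -132.7   76.2] yaw -1.63 F [0.3 0.2 0.6] T [ 0.02 -0.13  0.02] w 0.5
offset [ 0.2 -2.4 -1.6] rot [-0.33  0.04 -0.19] rows 0.1
```

View pics/p4.png

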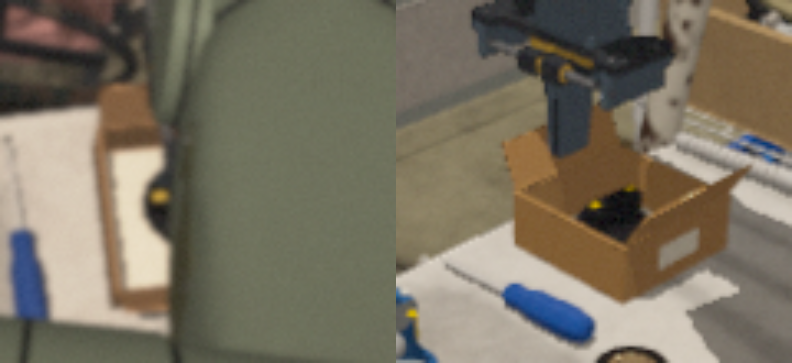

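```bash
python3 -m handwheel '{"gripper":[1,1,0.5,0.5,0.5],"offset":[[-30,-10,0],[-60,-30,0],[-60,-57,-1],[-60,-57,-1],[-60,-57,-1]],"rot":[[0,0,0],[0,0,0],[0,0,0],[0,0,0],[0,0,0]]}' 20; python3 - <<'E'
from h import *
import cv2
goal(566,-130,60,-1.4)
s=grab_frame('scene')
cv2.imwrite('pics/p5.png',cv2.resize(s[140:220,295:395],None,fx=8,fy=8,interpolation=cv2.INTER_CUBIC)[:,:,::-1])
print((proj('scene',[[566.6,-107.8,49],[565.6,-152.3,49]])-[295,140])*8+3.5)
E
```

```text
time_s: 4.42
ee_pos: [563.9, -129.6, 135.6]
ee_rot: [65.8, 90.0, -25.9]
force: [1.3, 0.5, 0.1]
gripper_width: 17.4
t 4.42 pos [ 563.9 -129.6  135.6] yaw -1.65 F [1.3 0.5 0.1] T [ 0.02 -0.11 -0.01] w 17.4
offset [75.6  2.1  0.4] rot [-0.25  0.01 -0.02] rows 1.8
[[360.52005264 342.28646314]
 [443.13640146 301.70012878]]
```

View pics/p5.png

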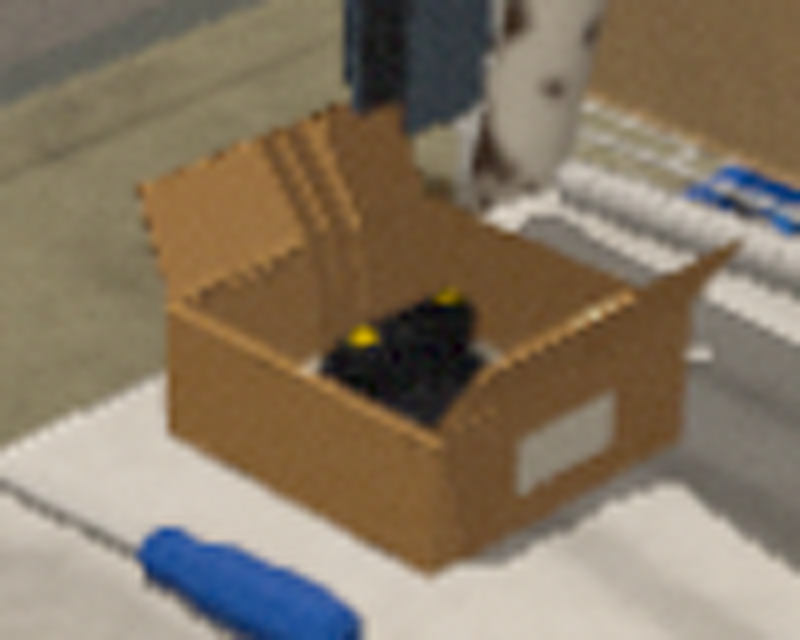

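```bash
python3 -m handwheel '{"gripper":[0.5,0.5,0.5,0.5,0.5],"offset":[[10,2,0],[30,2,0],[50,2,0],[65,2,0],[65,2,0]],"rot":[[0,0,0],[0,0,0],[0,0,0],[0,0,0],[0,0,0]]}' 20; python3 - <<'E'
from h import *
goal(566.5,-130,29,-1.4)
E
```

```text
time_s: 4.88
ee_pos: [565.2, -129.0, 65.3]
ee_rot: [-102.1, 89.5, 166.3]
force: [0.0, 0.1, -0.3]
gripper_width: 45.6
t 4.88 pos [ 565.2 -129.    65.3] yaw -1.62 F [ 0.   0.1 -0.3] T [ 0.01 -0.1  -0.01] w 45.6
offset [36.3  1.6  1. ] rot [-0.22 -0.1   0.46] rows 0.9
```

```bash
python3 -m handwheel '{"gripper":[0.5,0.5,0.5,0.5,0.5],"offset":[[12,1,1],[24,1,1],[34,1,1],[36,1,1],[36,1,1]],"rot":[[0,0,0],[0,0,0],[0,0,0],[0,0,0],[0,0,0]]}' 20; python3 - <<'E'
from h import *
goal(566.5,-130,29,-1.4)
import cv2
s=grab_frame('scene')
cv2.imwrite('pics/p6.png',cv2.resize(s[140:220,295:395],None,fx=8,fy=8,interpolation=cv2.INTER_CUBIC)[:,:,::-1])
E
```

```text
time_s: 5.3
ee_pos: [568.1, -130.6, 33.1]
ee_rot: [-100.6, 89.9, 167.7]
force: [0.2, 0.4, 0.2]
gripper_width: 45.6
t 5.3 pos [ 568.1 -130.6   33.1] yaw -1.62 F [0.2 0.4 0.2] T [-0.02 -0.06 -0.04] w 45.6
offset [ 4.1 -1.6 -0.6] rot [-0.22 -0.02  0.09] rows 0.1
```

View pics/p6.png

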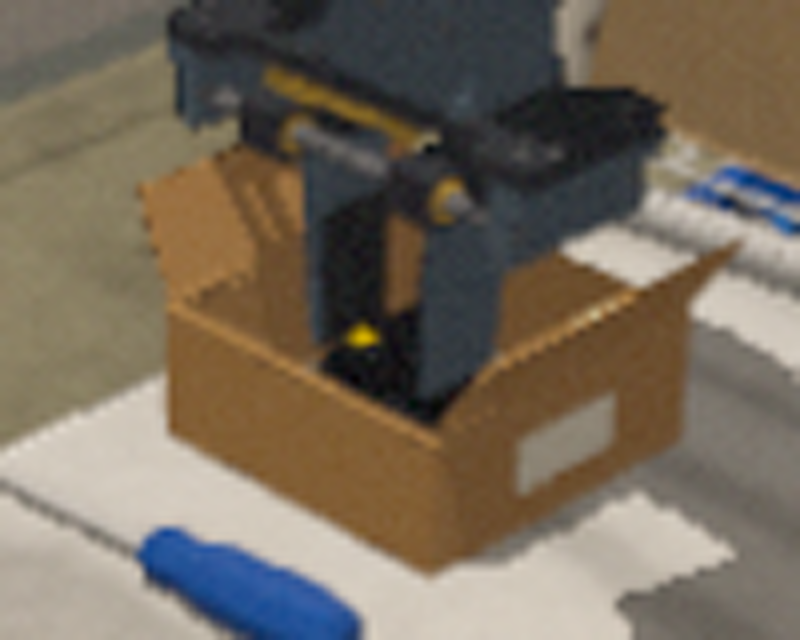

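```bash
python3 -m handwheel '{"gripper":[0.5,0.5,1,1,1],"offset":[[3,-1,0],[4,-1,0],[4,-1,0],[4,-1,0],[4,-1,0]],"rot":[[0,0,0],[0,0,0],[0,0,0],[0,0,0],[0,0,0]]}' 35;python3 -m handwheel '{"gripper":[1,1,1,1,1],"offset":[[0,0,0],[0,0,0],[0,0,0],[0,0,0],[0,0,0]],"rot":[[0,0,0],[0,0,0],[0,0,0],[0,0,0],[0,0,0]]}' 35; python3 - <<'E'
from h import *
goal(566.5,-130,29,-1.4)
E
```

```text
time_s: 5.77
ee_pos: [567.4, -130.8, 30.3]
ee_rot: [70.9, 90.0, -20.7]
force: [-0.6, 0.4, -0.9]
gripper_width: 28.5
time_s: 6.18
ee_pos: [567.4, -130.8, 30.2]
ee_rot: [62.2, 90.0, -29.4]
force: [0.1, 0.3, 1.7]
gripper_width: 17.6
t 6.18 pos [ 567.4 -130.8   30.2] yaw -1.63 F [0.1 0.3 1.7] T [-0.02 -0.06 -0.04] w 17.6
offset [ 1.2 -0.9 -0.7] rot [-0.23  0.01 -0.02] rows 0.0
```

```bash
python3 -m handwheel '{"gripper":[1,1,1,1,1],"offset":[[-15,0,0],[-40,0,0],[-70,0,0],[-100,0,0],[-120,0,0]],"rot":[[0,0,0],[0,0,0],[0,0,0],[0,0,0],[0,0,0]]}' 35;python3 -m handwheel '{"gripper":[1,1,1],"offset":[[0,0,0],[0,0,0],[0,0,0]],"rot":[[0,0,0],[0,0,0],[0,0,0]]}' 35; python3 - <<'E'
from h import *
goal(555,163,150,-7.1)
import cv2
s=grab_frame('scene')
cv2.imwrite('pics/p7.png',cv2.resize(s[110:210,285:405],None,fx=6,fy=6,interpolation=cv2.INTER_CUBIC)[:,:,::-1])
E
```

```text
time_s: 6.6
ee_pos: [568.0, -130.9, 152.5]
ee_rot: [76.2, 89.8, -15.5]
force: [0.7, -0.2, -1.4]
gripper_width: 18.0
time_s: 6.85
ee_pos: [566.2, -130.4, 148.4]
ee_rot: [-100.5, 89.8, 167.8]
force: [0.2, -0.2, -1.5]
gripper_width: 17.6
t 6.85 pos [ 566.2 -130.4  148.4] yaw -1.63 F [ 0.2 -0.2 -1.5] T [-0.03 -0.07  0.02] w 17.6
offset [  -1.4  -19.5 -293. ] rot [ 5.47 -0.02  0.16] rows 7.0
```

View pics/p7.png

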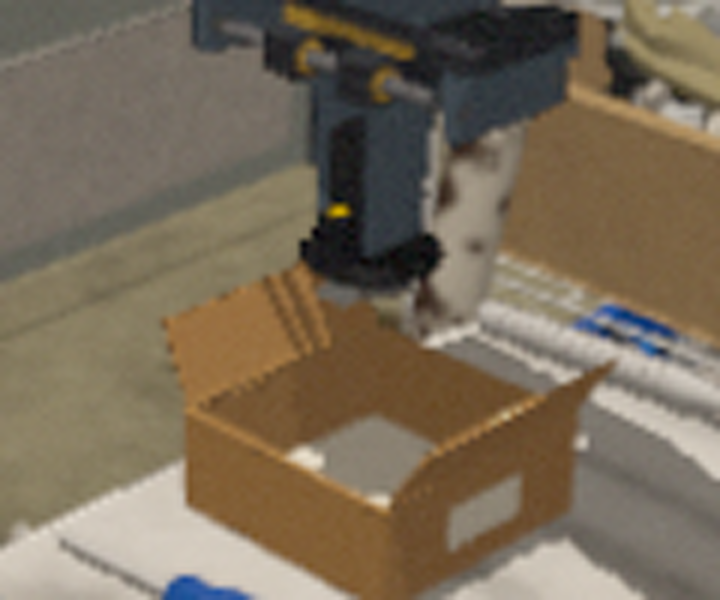

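```bash
python3 -m handwheel '{"gripper":[1,1,1,1,1],"offset":[[0,-1,-15],[0,-3,-45],[0,-5,-80],[0,-8,-115],[0,-10,-150]],"rot":[[0,0,0],[1,0,0],[2,0,0],[2,0,0],[3,0,0]]}' 35;python3 -m handwheel '{"gripper":[1,1,1,1,1],"offset":[[0,-1,-35],[0,-2,-70],[0,-3,-105],[0,-5,-125],[0,-5,-135]],"rot":[[0,0,0],[1,0,0],[2,0,0],[2,0,0],[2,0,0]]}' 35; python3 - <<'E'
from h import *
goal(555,163,120,-7.1)
E
```

```text
time_s: 7.32
ee_pos: [560.1, 21.6, 148.4]
ee_rot: [-91.2, 89.8, 174.1]
force: [0.4, -0.1, -1.5]
gripper_width: 17.9
time_s: 7.73
ee_pos: [566.0, 157.9, 148.4]
ee_rot: [-89.3, 89.8, 174.3]
force: [1.1, 0.1, -0.5]
gripper_width: 18.0
t 7.73 pos [566.  157.9 148.4] yaw -6.45 F [ 1.1  0.1 -0.5] T [-0.07 -0.06  0.02] w 18.0
offset [ 28.4 -11.4  -3.8] rot [0.65 0.   0.17] rows 0.7
```

```bash
python3 -m handwheel '{"gripper":[1,1,1,1,1],"offset":[[10,-6,-4],[20,-11,-4],[28,-11,-4],[28,-11,-4],[28,-11,-4]],"rot":[[0.6,0,0],[0.6,0,0],[0.6,0,0],[0.6,0,0],[0.6,0,0]]}' 35; python3 - <<'E'
from h import *
goal(555,163,120,-7.1)
import cv2
s=grab_frame('scene');t=grab_frame('top')
cv2.imwrite('pics/p8.png',cv2.resize(s[170:260,215:325],None,fx=7,fy=6.5,interpolation=cv2.INTER_CUBIC)[:,:,::-1])
cv2.imwrite('pics/p8t.png',cv2.resize(t[140:240,205:325],None,fx=6,fy=6,interpolation=cv2.INTER_CUBIC)[:,:,::-1])
E
```

```text
time_s: 8.15
ee_pos: [556.7, 159.2, 121.2]
ee_rot: [-59.8, 89.9, -157.1]
force: [0.1, -0.1, -1.0]
gripper_width: 17.7
t 8.15 pos [556.7 159.2 121.2] yaw -7.27 F [ 0.1 -0.1 -1. ] T [-0.01 -0.07  0.  ] w 17.7
offset [ 1.2 -2.2 -3.6] rot [-0.17  0.05  0.08] rows 0.1
```

View pics/p8.png

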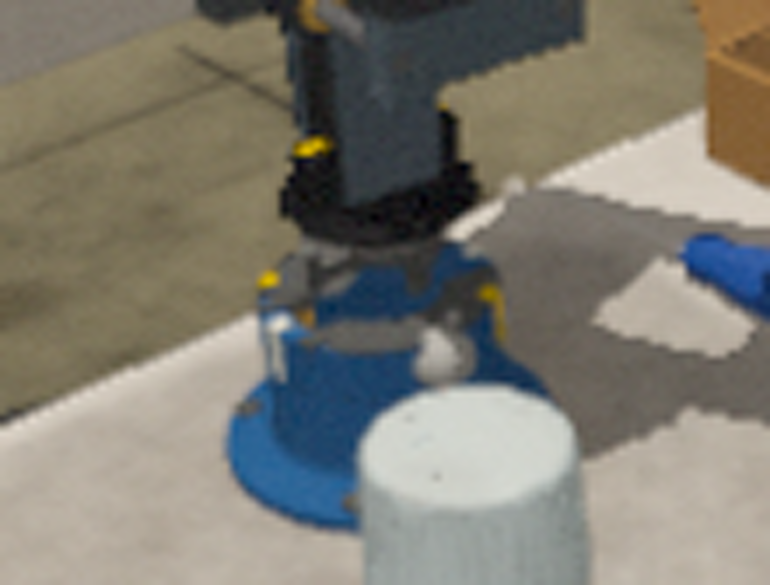

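View pics/p8t.png

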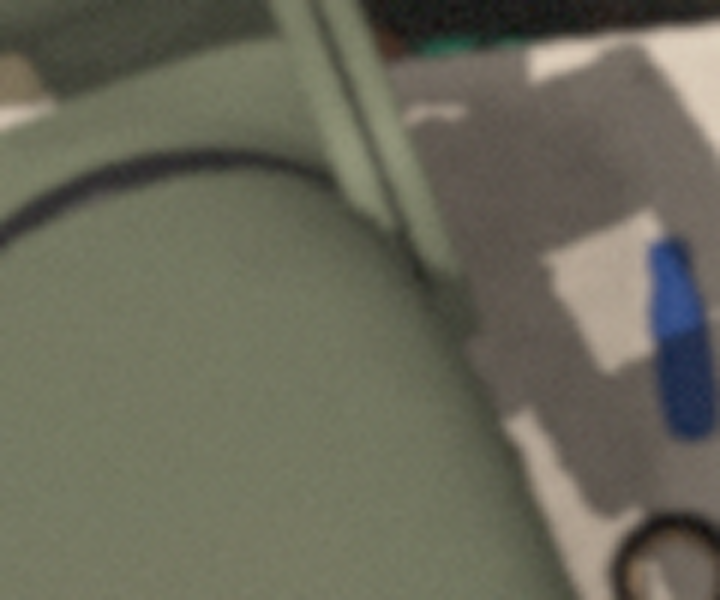

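```bash
python3 - <<'E'
from h import *
import cv2
np.set_printoptions(precision=1,suppress=True)
S=lambda x,y:cr(235,195,8,x,y)
s0=cv2.imread('pics/scene0.png')
w=[onz('scene',*S(160,198),72),onz('scene',*S(378,108),72)];yy=[onz('scene',*S(147,145),72),onz('scene',*S(400,160),72)]
print('neck scene-only',w,yy,(w[0]+w[1])/2,(yy[0]+yy[1])/2)
s=grab_frame('scene')
hsv=cv2.cvtColor(s,cv2.COLOR_RGB2HSV)
m=cv2.inRange(hsv,(20,150,100),(35,255,255)); m[:175]=0;m[240:]=0;m[:,:230]=0;m[:,310:]=0
n,l,st,ce=cv2.connectedComponentsWithStats(m)
tcp=state()['ee_pos'];print(tcp)
b=np.radians(82.8);bd=np.array([np.cos(b),np.sin(b),0])
for i in range(1,n):
    X=onz('scene',*ce[i],tcp[2]+19);print(st[i],ce[i],'@bar top',X,'centre if +',X-22.2*bd,'@72',onz('scene',*ce[i],72))
E
```

```text
neck scene-only [array([561.9, 199.2,  72. ]), array([553.3, 121.4,  72. ])] [array([587.9, 184.8,  72. ]), array([526.1, 135.4,  72. ])] [557.6 160.3  72. ] [557.  160.1  72. ]
[557.7 159.4 122.4]
[257 191   4   3   8] [258.6 191.8] @bar top [561.2 180.  141.4] centre if + [558.4 158.  141.4] @72 [659.2 113.6  72. ]
[252 212   3   2   6] [253.  212.5] @bar top [499.6 241.5 141.4] centre if + [496.8 219.5 141.4] @72 [588.5 184.2  72. ]
[284 214   3   5   9] [285.2 215.6] @bar top [441.4 200.4 141.4] centre if + [438.7 178.4 141.4] @72 [521.7 137.   72. ]
[286 220   1   1   1] [286. 220.] @bar top [427.7 210.  141.4] centre if + [424.9 188.  141.4] @72 [505.9 148.   72. ]
```

```bash
python3 -m handwheel '{"gripper":[1,1,1,1,1],"offset":[[4,-1,-2],[10,-2,-2.8],[15,-2,-2.8],[18,-2,-2.8],[18,-2,-2.8]],"rot":[[0,0,0],[0,0,0],[0,0,0],[0,0,0],[0,0,0]]}' 35; python3 - <<'E'
from h import *
import cv2
np.set_printoptions(precision=1,suppress=True)
goal(555.6,162,95,-7.1)
s=grab_frame('scene')
goal(555.6,162,95,-7.1)
cv2.imwrite('pics/p9.png',cv2.resize(s[170:260,215:325],None,fx=7,fy=6.5,interpolation=cv2.INTER_CUBIC)[:,:,::-1])
E
```

```text
time_s: 8.72
ee_pos: [554.6, 162.6, 102.8]
ee_rot: [-63.7, 89.9, -161.0]
force: [0.3, -0.3, -1.4]
gripper_width: 17.8
t 8.72 pos [554.6 162.6 102.8] yaw -7.22 F [ 0.3 -0.3 -1.4] T [-0.  -0.1  0. ] w 17.8
offset [7.8 1.1 0.4] rot [-0.1  0.1  0.1] rows 0.2
t 8.77 pos [555.  162.6 103.3] yaw -7.23 F [-0.8 -0.5 -0.8] T [ 0.  -0.1 -0. ] w 17.8
offset [8.3 0.7 0.6] rot [-0.1  0.   0.1] rows 0.2
```

View pics/p9.png

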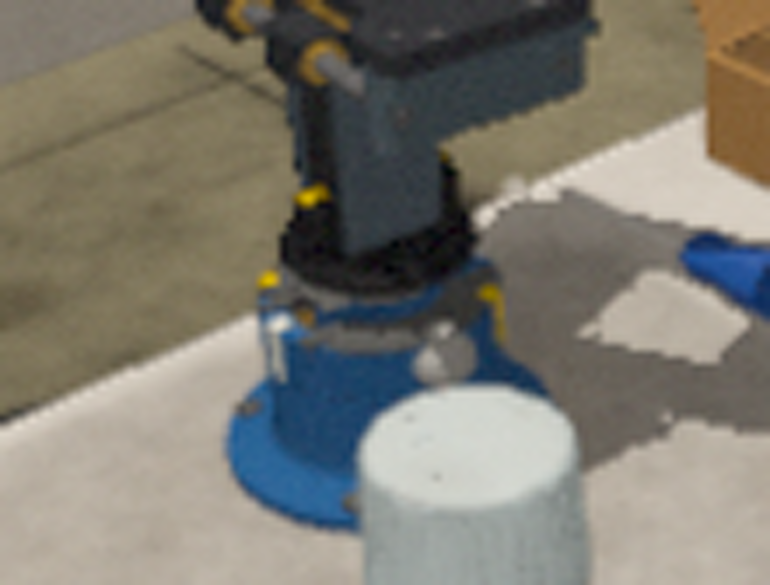

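```bash
python3 -m handwheel '{"gripper":[1,1,1,1,1],"offset":[[2,0.5,0.3],[5,0.5,0.3],[7,0.5,0.3],[9,0.5,0.3],[9,0.5,0.3]],"rot":[[0,0,0],[0,0,0],[0,0,0],[0,0,0],[0,0,0]]}' 35; python3 - <<'E'
from h import *
goal(555.3,162.3,84,-7.1)
E
```

```text
time_s: 9.18
ee_pos: [555.5, 162.3, 94.4]
ee_rot: [-62.5, 89.9, -159.8]
force: [0.7, -0.3, -0.7]
gripper_width: 17.6
t 9.18 pos [555.5 162.3  94.4] yaw -7.23 F [ 0.7 -0.3 -0.7] T [ 0.02 -0.09  0.01] w 17.6
offset [10.4 -0.2  0. ] rot [-0.13  0.02  0.05] rows 0.3
```

```bash
python3 -m handwheel '{"gripper":[1,1,1,1,1],"offset":[[3,0,0],[6,0,0],[9,0,0],[11,0,0],[12,0,0]],"rot":[[0,0,0],[0,0,0],[0,0,0],[0,0,0],[0,0,0]]}' 35; python3 - <<'E'
from h import *
goal(555.3,162.3,84,-7.1)
E
```

```text
time_s: 9.6
ee_pos: [555.6, 162.3, 84.1]
ee_rot: [-45.0, 90.0, -142.3]
force: [-4.7, -1.6, 13.6]
gripper_width: 17.6
t 9.6 pos [555.6 162.3  84.1] yaw -7.23 F [-4.7 -1.6 13.6] T [-0.24  0.77  0.02] w 17.6
offset [ 0.1 -0.3  0.1] rot [-0.13  0.01  0.01] rows 0.0
```

```bash
python3 -m handwheel '{"gripper":[1,1,1,1,1],"offset":[[0,-0.5,0],[0,-0.5,0],[0,-0.5,0],[0,-0.5,0],[0,-0.5,0]],"rot":[[0,0,0],[0,0,0],[4,0,0],[8,0,0],[12,0,0]]}' 40; python3 - <<'E'
from h import *
goal(555.3,162.3,84,-52.2)
E
```

```text
time_s: 10.02
ee_pos: [556.5, 161.8, 84.2]
ee_rot: [88.7, 89.8, -20.6]
force: [1.2, -3.3, 5.1]
gripper_width: 17.5
t 10.02 pos [556.5 161.8  84.2] yaw -19.36 F [ 1.2 -3.3  5.1] T [-0.5  -0.11  0.19] w 17.5
offset [ 0.2 -1.3 -0.1] rot [32.84 -0.05 -0.19] rows 4.6
```

```bash
python3 -m handwheel '{"gripper":[1,1,1,1,1],"offset":[[0,0,0],[0,0,0],[0,0,0],[0,0,0],[0,0,0]],"rot":[[4,0,0],[8,0,0],[12,0,0],[16,0,0],[20,0,0]]}' 45; python3 - <<'E'
from h import *
goal(555.3,162.3,84,-52.2)
E
```

```text
time_s: 10.43
ee_pos: [556.6, 161.7, 84.2]
ee_rot: [107.6, 89.8, -21.8]
force: [0.5, -3.2, 5.8]
gripper_width: 17.8
t 10.43 pos [556.6 161.7  84.2] yaw -39.35 F [ 0.5 -3.2  5.8] T [-0.58 -0.05  0.29] w 17.8
offset [ 0.2 -1.4  0.4] rot [12.85 -0.09 -0.19] rows 1.8
```

```bash
python3 -m handwheel '{"gripper":[1,1,1,1,1],"offset":[[0,0,0],[0,0,0],[0,0,0],[0,0,0],[0,0,0]],"rot":[[4,0,0],[8,0,0],[11,0,0],[13,0,0],[13,0,0]]}' 45; python3 - <<'E'
from h import *
goal(555.3,162.3,84,-52.2)
import cv2
s=grab_frame('scene');t=grab_frame('top')
cv2.imwrite('pics/p10.png',cv2.resize(s[170:260,215:325],None,fx=7,fy=6.5,interpolation=cv2.INTER_CUBIC)[:,:,::-1])
cv2.imwrite('pics/p10t.png',cv2.resize(t[100:340,160:480],None,fx=2.4,fy=2.4,interpolation=cv2.INTER_CUBIC)[:,:,::-1])
cv2.imwrite('pics/p10s.png',s[:,:,::-1])
E
```

```text
time_s: 10.85
ee_pos: [556.8, 161.7, 84.2]
ee_rot: [123.0, 89.8, -19.2]
force: [0.9, -2.2, 5.4]
gripper_width: 17.7
t 10.85 pos [556.8 161.7  84.2] yaw -52.24 F [ 0.9 -2.2  5.4] T [-0.63 -0.14  0.06] w 17.7
offset [ 0.2 -1.4  0.8] rot [-0.04 -0.12 -0.18] rows 0.0
```

View pics/p10.png

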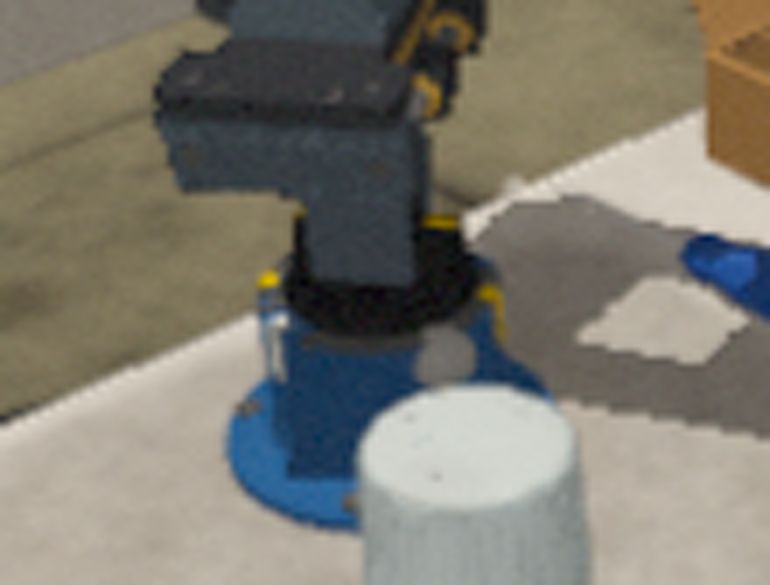

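View pics/p10t.png

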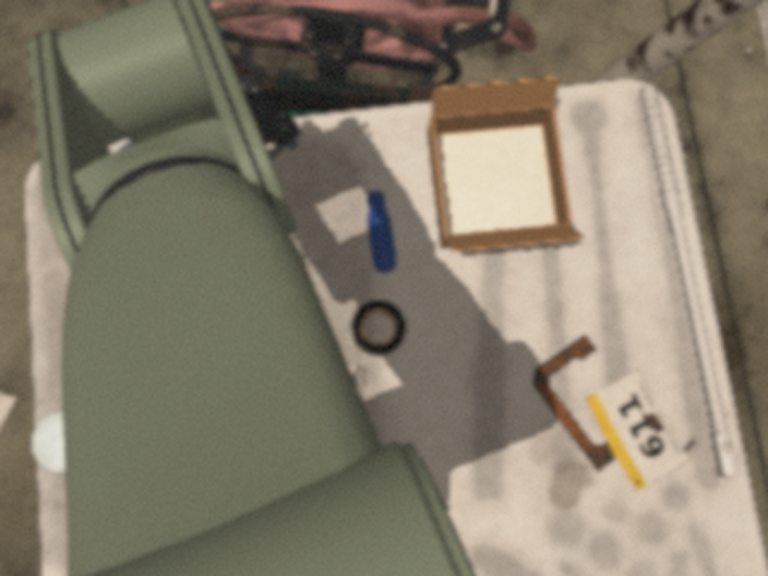

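View pics/p10s.png

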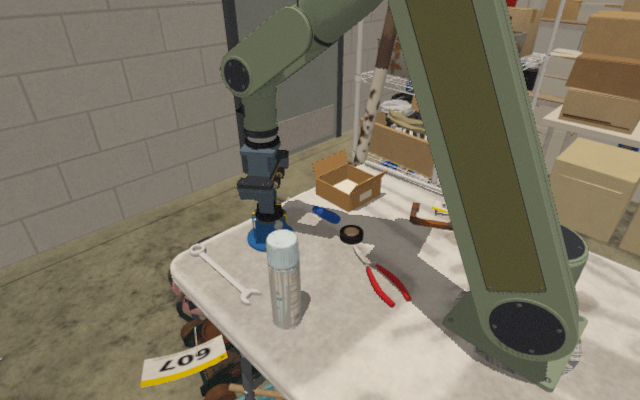

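```bash
python3 - <<'E'
from h import *
import cv2
np.set_printoptions(precision=1,suppress=True)
s=grab_frame('scene')
hsv=cv2.cvtColor(s,cv2.COLOR_RGB2HSV)
m=cv2.inRange(hsv,(18,110,70),(38,255,255)); m[:195]=0;m[222:]=0;m[:,:245]=0;m[:,295:]=0
n,l,st,ce=cv2.connectedComponentsWithStats(m)
for i in range(1,n): print(st[i],ce[i],onz('scene',*ce[i],103))
for a in (28,33,38,43,48):
    b=np.radians(a);d=np.array([np.cos(b),np.sin(b),0]);C=np.array([557.3,160.4,103])
    q=proj('scene',[C+26*d,C-26*d,C+22.2*d,C-22.2*d]);print(a,(q-[215,170]).ravel()*np.array([7,6.5]*4))
goal(555.3,162.3,84,-52.2)
E
```

```text
[258 202   1   1   1] [258. 202.] [577.4 173.9 103. ]
[276 203   5   2   9] [277.8 203.6] [537.8 144.6 103. ]
[251 211   4   4   9] [252.7 212.6] [549.2 210.5 103. ]
[283 214   4   8  15] [285.  216.3] [483.8 167.8 103. ]
28 [298.9 203.8 437.9 225.4 308.9 205.4 427.6 223.8]
33 [296.4 207.  440.1 222.2 306.8 208.1 429.5 221. ]
38 [294.4 210.2 441.9 218.9 305.1 210.8 431.  218.3]
43 [292.9 213.5 443.  215.6 303.9 213.6 432.  215.5]
48 [292.  216.7 443.6 212.4 303.1 216.4 432.5 212.7]
t 11.0 pos [556.8 161.7  84.2] yaw -52.18 F [ 0.3 -3.1  6. ] T [-0.6 -0.1  0.1] w 17.6
offset [ 0.2 -1.4  0.8] rot [ 0.  -0.1 -0.2] rows 0.0
```

```bash
python3 -c "
from h import *
print(job_done())"
```

```text
the job is handed in; nothing more can be done
None
```

I opened both flaps, moved the cap from the carton into the test neck, turned it clockwise to the yellow marks, and handed the job in at about 11 s with the cap still gripped. The interface gave no verdict, so what follows rests on my own checks.

**Last checks, all in agreement:**
- **Seated:** the tool stopped at 84 mm with an upward push, the height expected for a fully seated cap. It was still there at the end, with about 6 N upward.
- **Turn:** the gripper turned 45° from the white marks. The yellow spots on the bar gave about 37° in world axes against 38.5° measured for the yellow marks. Only part of the spots could be seen, so that figure is rough.
- **Grip:** force set to 45 N on the bar, with the fingers 17.6 mm apart.
- **Surroundings:** both flaps showed well past upright, and the screwdriver, tape roll and spray can looked undisturbed in the last pictures. I did not measure any of these.

**What went wrong or disagreed:**
- **First push on the front flap:** the fingertips caught its edge with about 24 N upward, so I lifted off and went in again.
- **Far flap:** the fingers met it with a brief 64 N force on the tool (about 45 N sideways and 45 N up). It then opened freely, and the cap stayed where it was.
- **Refused calls:** two move calls were refused for typing errors and moved nothing.
- **Neck position:** the two cameras differed by about 3 mm, so I aimed between them. The cap went in with no contact until it seated.

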